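Shut a clip-lock food box

TASK

Close the glass food box that stands open on the worktop: swing its grey lid all the way down, then fold the front, left and right clips down over the rim one after another, pressing each until it has snapped home and stays flat against its wall. Press by feel, without shoving the box along the worktop, and do not knock the things around it.

Things in the scene. Friction and masses are not known exactly. Their poses are not given: they have to be found in the camera images.
- box: rectangular clear glass food box with two lemons inside, 120 mm deep (its x), 170 mm wide (its y), rim 72 mm high; it stands loose on four silicone feet, weighs about 2 kg with its lid and slides when pushed sideways with more than about 15 to 25 N. Origin at the centre of its underside; x points to the rear wall that carries the lid's hinge, -x to the front wall (towards the robot), y to its left, z up
- lid (a joint): angle of the grey lid about the hinge along the rear rim: 0 = fully down, 1.57 = upright. A stiff hinge holds it where it is left. Let go, the shut lid rests on its soft gasket at about 0.011; with the clips home it is drawn down to about 0.006
- lid_hinge (a point): centre of the lid's hinge axis (along the box's y), 66 mm behind the box's centre and 75 mm above its underside. The lid is 131 mm deep, 181 mm wide, 10 mm thick, and its outer (upper) face lies 8 mm from the plane through the hinge axis
- lid_edge (a point): point on the lid's outer (upper) face, mid-width, 12 mm in from the free front edge, about 120 mm from the hinge axis
- clip_front (a joint): angle of the front clip about its hinge on the lid's front edge. 0 = shut, plate flat along the front wall; 1.57 = straight out from the lid; more = tilted up. Friction holds it anywhere. Folded down it stops at 0.2 to 0.26, its hook against the ridge on the glass; press its lip down and inward with some 8 to 20 N and it snaps past: the force drops, then rises steeply; it then stays under 0.02. Do not lift the lip
- clip_left (a joint): angle of the left clip about its hinge on the lid's left edge. 0 = shut, plate flat along the left wall; 1.57 = straight out from the lid; more = tilted up. Friction holds it anywhere. Folded down it stops at 0.2 to 0.26, its hook against the ridge on the glass; press its lip down and inward with some 8 to 20 N and it snaps past: the force drops, then rises steeply; it then stays under 0.02. Do not lift the lip
- clip_right (a joint): angle of the right clip about its hinge on the lid's right edge. 0 = shut, plate flat along the right wall; 1.57 = straight out from the lid; more = tilted up. Friction holds it anywhere. Folded down it stops at 0.2 to 0.26, its hook against the ridge on the glass; press its lip down and inward with some 8 to 20 N and it snaps past: the force drops, then rises steeply; it then stays under 0.02. Do not lift the lip
- clip_front_hinge (a point): mid-point of the front clip's hinge axis, which runs along the lid's front edge; with the lid down it lies 76 mm above the worktop and the clip folds out towards the box's -x
- clip_front_lip (a point): centre of the out-turned lip at the free end of the front clip, 36 mm from its hinge axis. The clip is a grey plate 76 mm wide. Measured from the hinge axis with the clip shut: outer face of the plate 10 mm outward; lip 3.5 mm thick, reaching 20 mm outward, its underside 36 mm below
- clip_left_hinge (a point): mid-point of the left clip's hinge axis, which runs along the lid's left edge; with the lid down it lies 76 mm above the worktop and the clip folds out towards the box's +y
- clip_left_lip (a point): centre of the out-turned lip at the free end of the left clip, 36 mm from its hinge axis. The clip is a grey plate 58 mm wide. Measured from the hinge axis with the clip shut: outer face of the plate 10 mm outward; lip 3.5 mm thick, reaching 20 mm outward, its underside 36 mm below
- clip_right_hinge (a point): mid-point of the right clip's hinge axis, which runs along the lid's right edge; with the lid down it lies 76 mm above the worktop and the clip folds out towards the box's -y
- clip_right_lip (a point): centre of the out-turned lip at the free end of the right clip, 36 mm from its hinge axis. The clip is a grey plate 58 mm wide. Measured from the hinge axis with the clip shut: outer face of the plate 10 mm outward; lip 3.5 mm thick, reaching 20 mm outward, its underside 36 mm below
- salt_shaker_mid (a point): bystander: glass salt shaker, 44 mm across, 90 mm tall; this point is half-way up
- brown_cup_mid (a point): bystander: brown cup, 96 mm across, 80 mm tall; this point is half-way up
- mill_1_mid (a point): bystander: dark wooden pepper mill, 58 mm across, 170 mm tall; this point is half-way up
There are look-alikes about, which are no part of the job. What is shaped like the box but red is not meant.

How it is judged:
By the outcome, as a careful person would: the job done as asked, in the order asked, and still so for the second after the job is handed in, with the robot touching nothing.
It also fails if it takes over 51 s, if anything falls off the work surface, if the arm or the gripper's body presses on something with over 40 N, if the wrist force passes 120 N, or if a joint passes its speed limit or range.

ROBOT

A 6-joint arm with a two-finger parallel gripper is mounted at the origin on a cart in front of the work surface, level with it; the furniture and walls round the work are solid. World frame = base frame: x ahead of the robot, y to its left, z up, the work surface at z = 0. Lengths are in m, angles in rad, forces in N, time in s.
With the tool pointing down it reaches from about 0.375 to 0.975 m from the base axis. Payload 3.8 kg.
Tool frame: the origin (TCP) lies at the very end of the fingers, on their centre line; the grasp point (between the pads) lies manip.grip_point_offset behind it (manip.grip_point_offset is the distance from the TCP to the grasp point, in m); z points along the fingers, y is the line along which they close (so a half turn about z gives the same grasp; the last joint's range is limited). The gripper opens to 88 mm and grips with 3 to 60 N. Pads are 18 mm wide; open, the fingers measure 123 mm over their backs; the gripper's body (75 mm by 187 mm) begins 45 mm behind the grasp point.
Start: joints at [1.094, 0.264, 1.604, -0, 1.274, -0.037], TCP at [0.287, 0.611, 0.239] pointing down, gripper open.
Joint ranges: [-2.63, 2.63], [-0.94, 2.18], [0.31, 2.57], [-1.31, 4.45], [0, 2.66], [-2.55, 2.55]. Speed limits (rad/s): [2.57, 2.57, 3.14, 3.14, 3.14, 3.14].

INTERFACE

Orientations are given as [roll, pitch, yaw] about the fixed x, y, z axes, in that order (R = Rz(yaw) Ry(pitch) Rx(roll)).
In Python, from plant import manip gives the robot as it stands. Calls block until the motion is done:
- manip.movep(position, orientation): joint-space move of the TCP to a pose.
- manip.move_l(position, velocity=0.15, frame=None, until_force=None): straight line of the TCP; frame=None keeps the orientation; velocity is the mean speed in m/s. With until_force (N) it stops when the force on the tool has changed by that much, and returns True; else False.
- manip.set_joints(angles): joint-space move.
- manip.gripper_to(opening, force=None): finger opening in m; force is the grip in N (None keeps the last); returns when the fingers have stopped.
- manip.pause(seconds).
- manip.solve_ik(position, orientation): joint angles nearest the present ones, or None.
- manip.state(): the state.
- manip.snapshot(name): name is "side" or "top" or "wrist"; returns a dict with "pixels" (384x512x3 uint8, red, green, blue), "fx", "fy", "cx", "cy" (pixels), "position" and "orientation" of the camera in the world. Camera axes: x right, y up, looking along -z (the intrinsics and any distortion apply to the point x, -y, -z); pixel columns grow to the right and rows downward; lengths in m; the calibration is good to about 2 mm. The wrist camera is an equidistant fisheye: a pixel r from the principal point sees the ray r / f radians off the axis. A picture is of the moment at which its call begins. There is no depth.
A pose or a line that the arm cannot do raises manip.IKError and nothing moves.
- manip.finish_job(): hands the job in; it is judged then, once.
The state is a dict: "time": time; "joint_positions": joint angles; "qd": joint speeds; "effort": joint torques, N m; "tcp_pos": TCP position; "eef_rot": TCP orientation; "force": force on the tool from outside, world axes, zero at the start; "wrist_torque": the same for the moment, N m; "width": finger opening in m; "grasp_force": force on a finger pad.
Only numpy, scipy, OpenCV 4.12 (cv2) and the standard library are available. Lean on these libraries where they do the work, as an engineer would, in place of code of your own. Each camera call takes 0.05 s, during which the arm holds its last target. There are 200 camera calls.

## Working session

There is one attempt and no reset: what is moved stays moved. The work goes in short steps, each a Python script; the robot and the scene stay as the last script left them, time stands still between calls to the robot, and variables do not carry over. Pictures are saved under pics/ and viewed, at most 10 in all, crops included, and the job is handed in when it is done.

```bash
mkdir -p pics; ls; python3 - <<'E'
from plant import manip
import cv2
for n in ("side","top"):
    s=manip.snapshot(n); cv2.imwrite(f"pics/{n}0.png",cv2.resize(s["pixels"][:,:,::-1],(800,600),interpolation=cv2.INTER_CUBIC))
    print(n,{k:v for k,v in s.items() if k!="pixels"})
print(manip.state(), manip.grip_point_offset)
E
```

```text
pics
side {'fx': 397.33863031592534, 'fy': 397.33863031592534, 'cx': 260.8125342547012, 'cy': 187.70069480925082, 'position': array([-0.44297863, -1.00795118,  1.09703426]), 'orientation': array([ 0.92095493,  0.02196709, -0.8283855 ])}
top {'fx': 401.8426223205298, 'fy': 401.8426223205298, 'cx': 259.74943316074166, 'cy': 193.85837854973374, 'position': array([ 0.32517969, -0.10416126,  1.95573379]), 'orientation': array([ 1.00342272e-01, -1.39801818e-03, -1.59962320e+00])}
{'time': 0.1, 'joint_positions': array([ 1.09409749e+00,  2.64673079e-01,  1.60521935e+00,  2.87980233e-05,
        1.27371813e+00, -3.68981380e-02]), 'qd': array([-0.00070716, -0.00316559, -0.00433811, -0.00012454,  0.0007518 ,
       -0.00121897]), 'effort': array([-4.74039844e-04, -5.03620863e+01, -3.58069181e+01,  7.30474270e-02,
        2.33988772e-02, -6.68554594e-05]), 'tcp_pos': array([0.28708542, 0.610199  , 0.23752548]), 'eef_rot': array([-3.13957714e+00, -1.01940794e-04,  2.70178339e+00]), 'force': array([ 0.75565119, -0.97975414, -0.11149805]), 'wrist_torque': array([-0.01718391, -0.03788303, -0.00859419]), 'grasp_force': 0.0, 'width': 0.08839259702553019} 0.0187
```

View pics/side0.png

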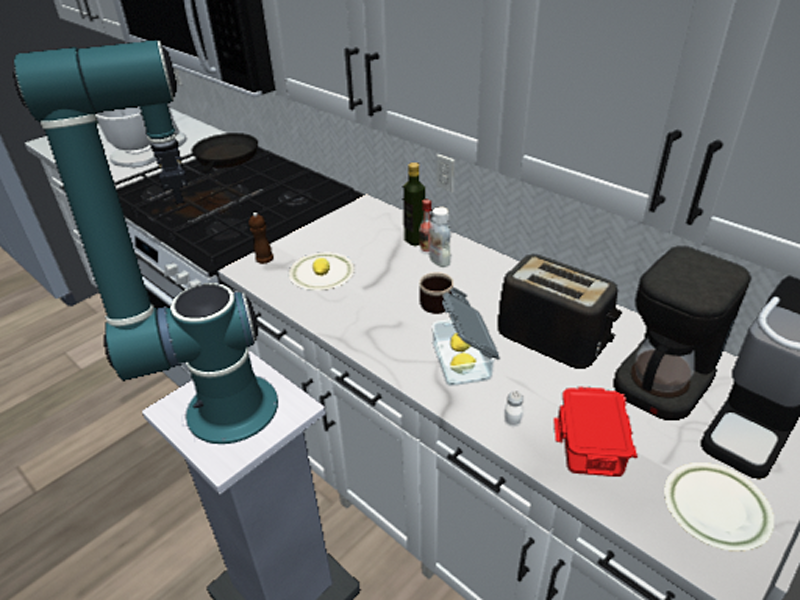

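View pics/top0.png

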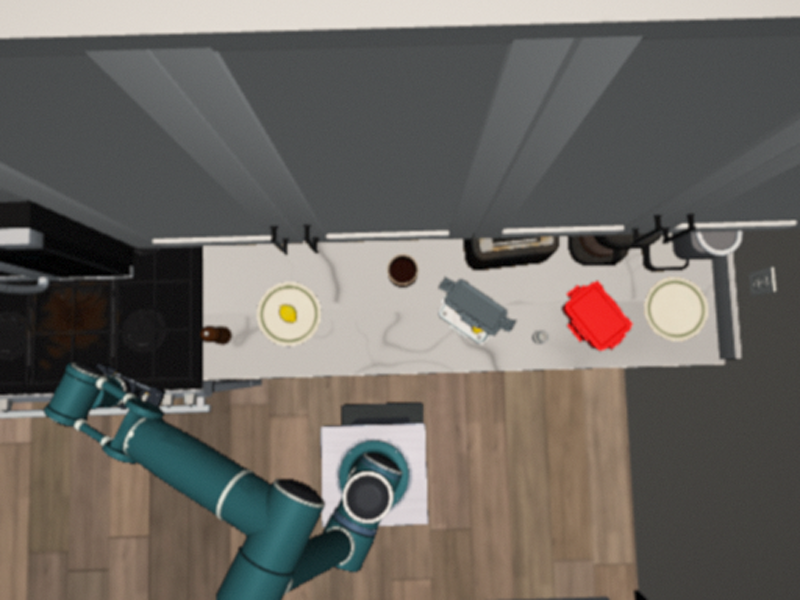

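The side picture shows the open glass box at about (462,350), its lid leaning back at (470,325), with the cup at (436,292) and the shaker at (514,407). In the top picture the box is at (468,318), the lid at (476,305), the cup at (403,270), the shaker at (540,337) and the toaster just behind the lid. Next I'll enlarge both views around the box.

```bash
cat > h.py <<'E'
import numpy as np, cv2
from scipy.spatial.transform import Rotation as Ro
from scipy.optimize import least_squares
def cal(s): return {k:np.array(v) for k,v in s.items() if k!="pixels"}
def proj(c,P,fish=False):
    q=(np.atleast_2d(P)-c["position"])@Ro.from_euler("xyz",c["orientation"]).as_matrix()
    x,y,z=q[:,0],-q[:,1],-q[:,2]
    if fish:
        r=np.hypot(x,y); th=np.arctan2(r,z); k=th/np.maximum(r,1e-9)
    else: k=1/z
    return np.c_[c["fx"]*x*k+c["cx"],c["fy"]*y*k+c["cy"]]
def ray(c,uv,fish=False):
    a=(uv[0]-c["cx"])/c["fx"]; b=(uv[1]-c["cy"])/c["fy"]
    if fish:
        t=np.hypot(a,b); d=np.array([a/t*np.sin(t),-b/t*np.sin(t),-np.cos(t)])
    else: d=np.array([a,-b,-1.])
    return Ro.from_euler("xyz",c["orientation"]).as_matrix()@d
def onz(c,uv,z,fish=False):
    d=ray(c,uv,fish); return c["position"]+d*(z-c["position"][2])/d[2]
def crop(px,u0,v0,w,h,k):
    return cv2.resize(np.ascontiguousarray(px[v0:v0+h,u0:u0+w,::-1]),None,fx=k,fy=k,interpolation=cv2.INTER_CUBIC)
E
python3 - <<'E'
from h import *
from plant import manip
import pickle
a=manip.snapshot("side");b=manip.snapshot("top")
pickle.dump((cal(a),cal(b)),open("c.pkl","wb"))
# side crop u 260..340, v 175..265? ; top crop u 270..350 v 165..225
im=np.hstack([crop(a["pixels"],260,175,80,100,5),crop(b["pixels"],270,165,80,100,5)])
cv2.imwrite("pics/c1.png",im)
a,b=cal(a),cal(b)
s=.64
for n,uv,z in(("cup",(403,270),.08),("shaker",(540,337),.09),("boxfront",(462,325),.07),("redbox",(597,317),.07),("toasterfrontL",(470,268),.15),("toasterfrontR",(557,262),.15),("edge",(470,368),0.)):print(n,onz(b,np.array(uv)*s,z))
for n,uv,z in(("cup",(436,282),.08),("shaker",(514,396),.09)):print(n,onz(a,np.array(uv)*s,z))
E
```

```text
cup [ 0.61390094 -0.10647817  0.08      ]
shaker [ 0.3996627  -0.50764012  0.09      ]
boxfront [ 0.44325806 -0.27916118  0.07      ]
redbox [ 0.45569393 -0.68671202  0.07      ]
toasterfrontL [ 0.60342638 -0.30125703  0.15      ]
toasterfrontR [ 0.61382031 -0.55509672  0.15      ]
edge [ 0.31357483 -0.30539847  0.        ]
cup [ 0.61797125 -0.11126333  0.08      ]
shaker [ 0.3974368  -0.52349937  0.09      ]
```

View pics/c1.png

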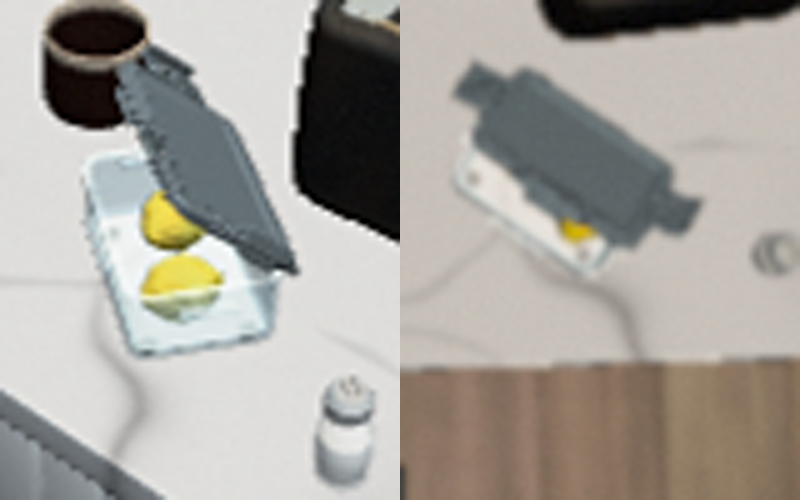

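Both crops show the box turned about -0.5 rad, lid half open (free edge at top-crop (530,185)–(635,245)), with the side clips out at (480,85) and (685,215). The front rim corners are at about (455,180) and (605,275). A look with the wrist camera from above will be sharper.

```bash
python3 - <<'E'
from h import *
from plant import manip
import pickle
a,b=pickle.load(open("c.pkl","rb"))
L=onz(b,(281,201),.072);R=onz(b,(311,220),.072);print(L,R,np.linalg.norm(L-R))
y=(L-R)[:2];y/=np.linalg.norm(y);yaw=np.arctan2(-y[0],y[1]);x=np.array([y[1],-y[0]])
print("yaw",yaw,"ctr",(L+R)[:2]/2+.06*x)
manip.gripper_to(0.0,20)
manip.movep([.40,-.20,.42],[np.pi,0,np.pi/2-.5])
s=manip.snapshot("wrist");pickle.dump(cal(s),open("w1.pkl","wb"));print(cal(s),manip.state()["time"],manip.state()["force"])
cv2.imwrite("pics/w1.png",cv2.resize(s["pixels"][:,:,::-1],(800,600),interpolation=cv2.INTER_CUBIC))
E
```

```text
[ 0.47806795 -0.21119543  0.072     ] [ 0.38484563 -0.34855191  0.072     ] 0.16600362514028008
yaw -0.5962795873547199 ctr [ 0.48110262 -0.31356775]
{'fx': array(297.31863964), 'fy': array(297.31863964), 'cx': array(257.26532928), 'cy': array(193.10614533), 'position': array([ 0.43881562, -0.13066389,  0.56670252]), 'orientation': array([-3.07026472e-01,  4.66158676e-04, -4.98999743e-01])} 4.4917 [-0.3779119  -0.48174565 -0.53922535]
```

View pics/w1.png

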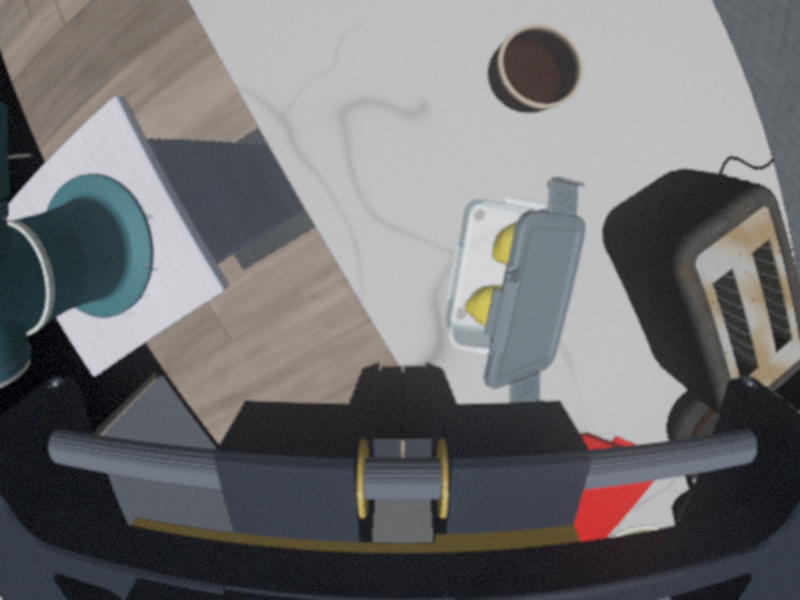

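The wrist view shows the glass box at (455–580, 195–390), with the lid's hinge edge on its right, the front clip on the free edge at (497,300), and side clips at (563,195) and (525,385). The toaster is behind at (610–800, 170–420) and the cup at (538,65). I'll enlarge it to read keypoints.

```bash
python3 - <<'E'
from h import *
from plant import manip
s=manip.snapshot("wrist")
cv2.imwrite("pics/w2.png",crop(s["pixels"],275,108,110,150,4))
E
```

```text
(no output)
```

View pics/w2.png

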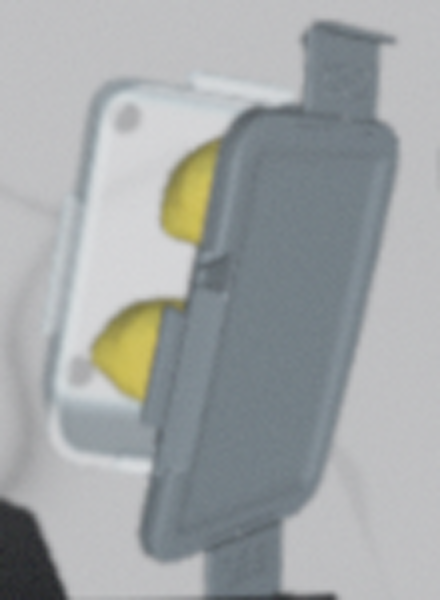

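Keypoints in this crop: rim front corners at about (97,78) and (48,455). The lid's free corners are at about (231,105) and (138,567), and its hinge corners at (402,122) and (318,503). The left clip lip is at (348,32), and the front clip lies folded back over the lid's free edge at (160–200, 305–470).

```bash
cat >> h.py <<'E'
def box2w(p,P):
    x,y,yaw=p[:3]; c,s=np.cos(yaw),np.sin(yaw); P=np.atleast_2d(P)
    return np.c_[x+c*P[:,0]-s*P[:,1],y+s*P[:,0]+c*P[:,1],P[:,2]]
def lidp(th,d,y,h): return [.066-d*np.cos(th)+h*np.sin(th),y,.075+d*np.sin(th)+h*np.cos(th)]
def keyp(th):
    return np.array([[-.06,.085,.072],[-.06,-.085,.072],lidp(th,.131,.0905,.004),lidp(th,.131,-.0905,.004),lidp(th,0.,.0905,.008),lidp(th,0.,-.0905,.008)])
E
python3 - <<'E'
from h import *
import pickle
a,b=pickle.load(open("c.pkl","rb"));w=pickle.load(open("w1.pkl","rb"))
W=np.array([[97,78],[48,455],[231,105],[138,567],[402,122],[318,503]])/4+[275,108]
T=np.array([[455,180],[605,275],[477,135],[637,247],[525,68],[672,180]]);T=(T-[400,0])/5+[270,165]
def r(p):
    P=box2w(p,keyp(p[3]));return np.r_[(proj(w,P,True)-W).ravel(),(proj(b,P)-T).ravel()]
f=least_squares(r,[.48,-.31,-.55,1.]);print(f.x);print(f.fun.reshape(-1,2).round(1))
f=least_squares(lambda p:r(p)[:12],f.x);print(f.x);print(f.fun.reshape(-1,2).round(1))
p=f.x
# left lip
uv=np.array([348,32])/4+[275,108]
for d in(.05,.0655):
  for al in np.arange(1.2,3,.2):
    R=.036; y=.088+R*np.sin(al); h=.001-R*np.cos(al)
    print(d,round(al,1),((proj(w,box2w(p,lidp(p[3],d,y,h)),True)-[275,108])*4).round()[0],end=" ")
  print()
E
```

```text
[ 0.48047383 -0.30761232 -0.62292184  0.72741011]
[[ 1.4  1. ]
 [-1.4  0.5]
 [-0.3 -0.1]
 [ 0.3  1.4]
 [-0.2 -0.4]
 [-0.6  0.1]
 [-1.6 -0.6]
 [-1.5  0.6]
 [-2.2  0.2]
 [-0.4  0.5]
 [-1.  -2.1]
 [ 1.8 -3.1]]
[ 0.48112749 -0.30726871 -0.62098531  0.7220522 ]
[[ 1.6  0.7]
 [-1.   0.3]
 [-0.5 -0.6]
 [ 0.3  0.9]
 [-0.1 -0.9]
 [-0.2 -0.2]]
0.05 1.2 [319.  29.] 0.05 1.4 [334.  27.] 0.05 1.6 [350.  29.] 0.05 1.8 [365.  34.] 0.05 2.0 [379.  43.] 0.05 2.2 [391.  54.] 0.05 2.4 [401.  69.] 0.05 2.6 [408.  86.] 0.05 2.8 [412. 104.] 
0.0655 1.2 [300.  25.] 0.0655 1.4 [315.  23.] 0.0655 1.6 [331.  25.] 0.0655 1.8 [346.  30.] 0.0655 2.0 [361.  39.] 0.0655 2.2 [373.  51.] 0.0655 2.4 [383.  66.] 0.0655 2.6 [391.  83.] 0.0655 2.8 [395. 102.]
```

```bash
cat >> h.py <<'E'
P0=[.4811,-.3073,-.622]
OR=[np.pi,0,np.pi-.622]
def W(bx,by,bz): return box2w(P0,[bx,by,bz])[0]
def fb(st):  # force in box axes
    c,s=np.cos(P0[2]),np.sin(P0[2]); f=st["force"]; return np.array([c*f[0]+s*f[1],-s*f[0]+c*f[1],f[2]]).round(1)
def tb(st):
    c,s=np.cos(P0[2]),np.sin(P0[2]); d=st["tcp_pos"]-[P0[0],P0[1],0]; return np.array([c*d[0]+s*d[1],-s*d[0]+c*d[1],d[2]]).round(4)
E
python3 - <<'E'
from h import *
from plant import manip
q=lidp(.74,.112,0,.008)
manip.movep(W(q[0]+.009,0,q[2]+.05),OR)
st=manip.state();print(st["time"],tb(st),fb(st),st["joint_positions"].round(2))
print(manip.move_l(W(q[0]+.009,0,q[2]-.015),.08,until_force=3)); st=manip.state();print(tb(st),fb(st))
for th in np.arange(.6,.0,-.1):
    q=lidp(th,.112,0,.008)
    if q[2]>st["tcp_pos"][2]: continue
    manip.move_l(W(q[0]+.009*np.cos(th),0,q[2]),.1); s=manip.state();print(round(th,1),tb(s),fb(s))
print(manip.move_l(W(q[0],0,.078),.03,until_force=18)); s=manip.state();print(s["time"],tb(s),fb(s))
E
```

```text
5.9167 [-2.000e-03  2.000e-04  2.071e-01] [0.  0.4 0.3] [-0.61  0.09  1.87  0.    1.18 -1.56]
False
[-0.002  -0.      0.1417] [0.2 0.3 0.1]
0.5 [-0.0208  0.      0.136 ] [ 0.6 -0.4  0.7]
0.4 [-0.0264  0.      0.1253] [-0.5 -0.   0.2]
0.3 [-0.0308 -0.      0.1149] [-0.2  0.2  0.2]
0.2 [-0.034  -0.      0.1045] [ 0.   1.  -0.5]
0.1 [-0.0363  0.      0.0937] [-0.5 -0.6  0.4]
True
8.725 [-0.0404  0.      0.0844] [-1.  -1.   5.7]
```

```bash
python3 - <<'E'
from h import *
from plant import manip
import pickle
print(manip.move_l(W(-.0404,0,.079),.02,until_force=15)); s=manip.state();print(s["time"],tb(s),fb(s))
manip.move_l(W(-.09,-.03,.30),.25)
s=manip.snapshot("wrist");pickle.dump(cal(s),open("w3.pkl","wb"))
p=proj(cal(s),box2w(P0,[0,0,.08]),True)[0];print(p,manip.state()["time"])
u,v=(p-[70,75]).astype(int).clip(0);v=min(v,384-150);u=min(u,512-200);print(u,v)
cv2.imwrite("pics/w3.png",crop(s["pixels"],u,v,200,150,4))
E
```

```text
True
8.9333 [-0.0404 -0.      0.0844] [-2.3 -0.6  7.5]
[278.9171815  230.43085884] 10.0333
208 155
```

View pics/w3.png

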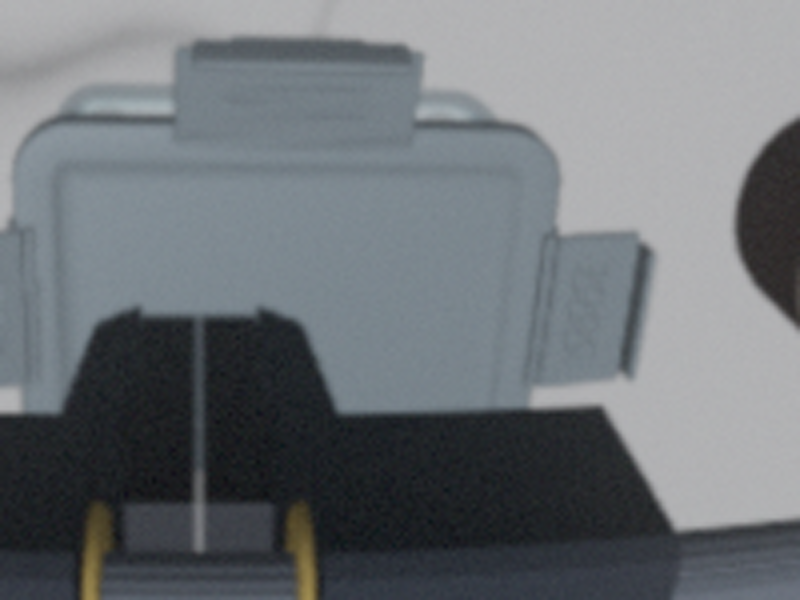

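The lid now looks close to shut in this flipped view (front is up). Its front corners are at about (558,122) and (14,118), the front clip lip at (300,48), and the left clip lip at (640,310). I'll check the angle numerically.

```bash
python3 - <<'E'
from h import *
import pickle
c=pickle.load(open("w3.pkl","rb"));print(c["position"])
pr=lambda P:((proj(c,box2w(P0,P),True)-[208,155])*4).round().tolist()
for th in (.01,.08,.15,.25):
    print(th,pr([lidp(th,.131,.0905,.004),lidp(th,.131,-.0905,.004),lidp(th,.02,.0905,.008)]))
print("rim",pr([[-.06,.085,.072],[-.06,-.085,.072],[-.06,0,.072],[-.06,0,0.01]]))
for a in(1.4,1.6,1.8,2,2.2,2.4): print(a,"front lip",pr(lidp(.01,.131+.036*np.sin(a),0,.001-.036*np.cos(a))),"left lip",pr(lidp(.01,.066,.088+.036*np.sin(a),.001-.036*np.cos(a))))
E
```

```text
[ 0.32719935 -0.23296827  0.44520687]
0.01 [[561.0, 118.0], [7.0, 117.0], [530.0, 417.0]]
0.08 [[569.0, 128.0], [2.0, 127.0], [530.0, 421.0]]
0.15 [[577.0, 140.0], [-2.0, 140.0], [531.0, 424.0]]
0.25 [[588.0, 161.0], [-8.0, 162.0], [532.0, 429.0]]
rim [[537.0, 125.0], [28.0, 125.0], [286.0, 124.0], [275.0, 79.0]]
1.4 front lip [[289.0, 2.0]] left lip [[621.0, 285.0]]
1.6 front lip [[290.0, 5.0]] left lip [[629.0, 293.0]]
1.8 front lip [[292.0, 12.0]] left lip [[633.0, 301.0]]
2 front lip [[294.0, 24.0]] left lip [[633.0, 310.0]]
2.2 front lip [[295.0, 40.0]] left lip [[629.0, 318.0]]
2.4 front lip [[296.0, 60.0]] left lip [[621.0, 325.0]]
```

The lid is shut at about 0.01 and the pose agrees to about 2 mm. Next is the front clip, which stands at about 2.2. I'll fold it from above with a straight-down tool turned 90°, then press it in small steps while watching the force.

```bash
cat >> h.py <<'E'
AX={"front":(np.array([-.065,0.]),np.array([-1.,0])),"left":(np.array([.006,.0905]),np.array([0,1.])),"right":(np.array([.006,-.0905]),np.array([0,-1.]))}
class Clip:
    def __init__(s,m,n,yaw): s.m=m;s.b,s.n=AX[n];s.o=[np.pi,0,yaw]
    def pos(s,o,u): q=s.b+s.n*o/1000; return W(q[0],q[1],.076+u/1000)
    def st(s):
        t=s.m.state(); p=tb(t); f=fb(t); return np.array([(p[:2]-s.b)@s.n*1000,(p[2]-.076)*1000]).round(1),np.array([-f[:2]@s.n,-f[2]]).round(1)*-1,t["time"]
    def go(s,o,u,v=.06,F=None):
        r=s.m.move_l(s.pos(o,u),v,until_force=F); x=s.st(); print((o,u),r,x[0],"F out,up",x[1],"t%.1f"%x[2]); return r
E
python3 - <<'E'
from h import *
from plant import manip
c=Clip(manip,"front",np.pi/2-.622)
manip.movep(c.pos(20,60),c.o)
for o,u in((20,48),(22,28),(34,18),(37,0),(41,-20)):
    if c.go(o,u,.08,12): print("STOP");break
E
```

```text
(20, 48) False [20.6 47.4] F out,up [0.2 0.1] t11.8
(22, 28) False [22.5 27.2] F out,up [0.9 0.3] t12.2
(34, 18) False [34.7 17.6] F out,up [-0.6 -0.1] t12.5
(37, 0) False [37.5 -0.6] F out,up [0.8 0. ] t12.9
(41, -20) False [ 42.1 -20.7] F out,up [-0.2  1.5] t13.3
```

```bash
cat >> h.py <<'E'
def press(c,o,u,do,du,n,fin=13,fdn=28,omin=None,umin=-34.5):
    """small steps; stop on limit; returns log"""
    pk=0
    for i in range(n):
        o=o-do if omin is None or o-do>omin else o; u=max(u-du,umin)
        c.m.move_l(c.pos(o,u),.03); p,f,t=c.st(); print("%.1f %.1f"%(o,u),p,f,"t%.1f"%t)
        if f[0]>fin or f[1]>fdn: print("LIMIT"); break
    return o,u
E
python3 - <<'E'
from h import *
from plant import manip
c=Clip(manip,"front",np.pi/2-.622)
c.go(36,-27,.05,8)
press(c,36,-27,1,.5,10,fin=9,fdn=25)
E
```

```text
(36, -27) True [ 36.1 -27.2] F out,up [1.  5.2] t13.6
35.0 -27.5 [ 35.9 -27.3] [6.1 8.6] t13.8
34.0 -28.0 [ 35.5 -27.9] [6.7 9.1] t14.1
33.0 -28.5 [ 34.9 -28.5] [7.5 9.8] t14.3
32.0 -29.0 [ 34.2 -29.3] [7.2 8.6] t14.6
31.0 -29.5 [ 33.3 -30.1] [5.6 5.4] t14.8
30.0 -30.0 [ 33.1 -30.5] [10.  10.8] t15.1
LIMIT
```

```bash
python3 - <<'E'
from h import *
from plant import manip
c=Clip(manip,"front",np.pi/2-.622)
press(c,30,-30,.5,.8,7,fin=13,fdn=24)
E
```

```text
29.5 -30.8 [ 31.9 -31.2] [6.7 8. ] t15.3
29.0 -31.6 [ 29.6 -32. ] [3.2 0.7] t15.6
28.5 -32.4 [ 29.3 -32.4] [6.2 6.7] t15.8
28.0 -33.2 [ 29.1 -32.7] [ 7.4 12.4] t16.1
27.5 -34.0 [ 28.9 -33. ] [12.2 16.9] t16.3
27.0 -34.5 [ 28.7 -33.2] [14.3 20.9] t16.6
LIMIT
```

```bash
python3 - <<'E'
from h import *
from plant import manip
c=Clip(manip,"front",np.pi/2-.622)
c.go(32,-31,.06); c.go(34,60,.25)
s=manip.snapshot("side");cv2.imwrite("pics/s2.png",crop(s["pixels"],260,175,80,80,7))
c=Clip(manip,"left",np.pi-.622)
manip.movep(c.pos(30,60),c.o)
for o,u in((30,40),(34,18),(37,0),(41,-20)):
    if c.go(o,u,.08,12): print("STOP");break
else:
    c.go(36,-27,.05,8)
    press(c,36,-27,.9,.6,4,fin=10,fdn=25)
E
```

```text
(32, -31) False [ 31.  -30.7] F out,up [-0.4 -0.5] t16.8
(34, 60) False [33.3 60.2] F out,up [ 0.2 -0. ] t17.3
(30, 40) False [29.6 38.8] F out,up [-0.5 -0.8] t19.0
(34, 18) False [34. 17.] F out,up [0.3 0.6] t19.5
(37, 0) False [36.9 -1. ] F out,up [0.1 0.1] t19.8
(41, -20) False [ 41.1 -21.1] F out,up [-0.2 -0.3] t20.2
(36, -27) False [ 35.7 -27.3] F out,up [0.1 0.2] t20.6
35.1 -27.6 [ 35.1 -27.5] [ 0.5 -0.3] t20.8
34.2 -28.2 [ 34.5 -28. ] [0.8 1.1] t21.1
33.3 -28.8 [ 34.  -28.5] [5.  2.1] t21.3
32.4 -29.4 [ 33.5 -28.9] [6.2 2.7] t21.6
```

View pics/s2.png

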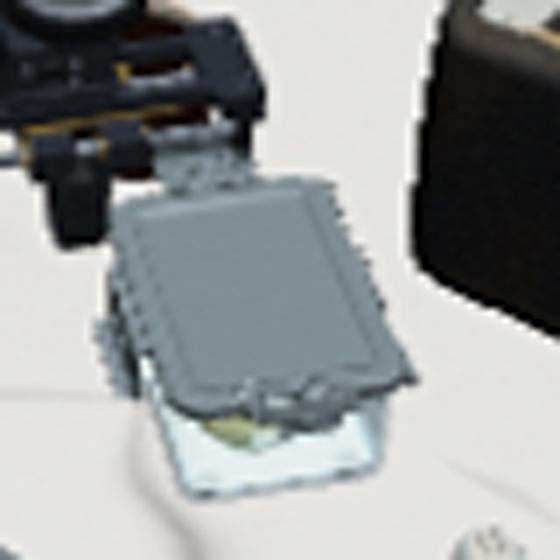

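The side picture shows the lid flat with the front clip folded down along the front wall at (115,350). The right clip is still out at (330,395). I'll carry on pressing the left one.

```bash
python3 - <<'E'
from h import *
from plant import manip
c=Clip(manip,"left",np.pi-.622)
press(c,32.4,-29.4,.6,.9,8,fin=12,fdn=24)
E
```

```text
31.8 -30.3 [ 32.9 -29.7] [6.1 2.8] t21.8
31.2 -31.2 [ 32.4 -30.2] [6.4 5.9] t22.1
30.6 -32.1 [ 31.3 -31.2] [4.7 5.4] t22.3
30.0 -33.0 [ 29.5 -32.9] [-0.2  0.1] t22.6
29.4 -33.9 [ 29.2 -33.5] [0.9 4.6] t22.8
28.8 -34.5 [ 29.  -33.6] [2.2 8.2] t23.1
28.2 -34.5 [ 28.9 -33.6] [3.5 7.9] t23.3
27.6 -34.5 [ 28.8 -33.6] [4.9 6.6] t23.6
```

Left snapped: the force dropped to zero, then rose. I'll firm it up, then do the right one.

```bash
python3 - <<'E'
from h import *
from plant import manip
c=Clip(manip,"left",np.pi-.622)
press(c,27.6,-34.5,.6,.6,4,fin=13,fdn=22,umin=-37)
c.go(31,-31,.06); c.go(34,65,.25)
c=Clip(manip,"right",np.pi-.622)
manip.movep(c.pos(30,65),c.o)
for o,u in((30,40),(34,18),(37,0),(41,-20)):
    if c.go(o,u,.08,12): print("STOP");break
else:
    c.go(36,-27,.05,8)
    press(c,36,-27,.8,.7,3,fin=10,fdn=25)
E
```

```text
27.0 -35.1 [ 28.6 -33.7] [6.5 9.9] t23.8
26.4 -35.7 [ 28.5 -33.9] [ 8.2 10.9] t24.1
25.8 -36.3 [ 28.4 -34. ] [ 8.9 14.3] t24.3
25.2 -36.9 [ 28.3 -34.2] [10.1 16.3] t24.6
(31, -31) False [ 30.6 -31.3] F out,up [1.  0.2] t24.9
(34, 65) False [33.5 64.7] F out,up [ 0.2 -0.1] t25.4
(30, 40) False [29.3 38.8] F out,up [-0.1 -0.2] t26.8
(34, 18) False [33.9 17.3] F out,up [-1.1  0.3] t27.3
(37, 0) False [36.8 -1.2] F out,up [ 0.3 -0.4] t27.6
(41, -20) False [ 41.  -21.1] F out,up [ 1.1 -0.2] t28.0
(36, -27) False [ 35.7 -27.1] F out,up [ 0.4 -0.2] t28.4
35.2 -27.7 [ 35.4 -27.4] [1.4 1.8] t28.6
34.4 -28.4 [ 34.9 -28. ] [4.1 4.1] t28.9
33.6 -29.1 [ 34.3 -28.6] [5.1 5.3] t29.1
```

```bash
python3 - <<'E'
from h import *
from plant import manip
c=Clip(manip,"right",np.pi-.622)
press(c,33.6,-29.1,.6,.8,13,fin=13,fdn=22,umin=-37)
E
```

```text
33.0 -29.9 [ 33.6 -29.3] [4.4 6.2] t29.4
32.4 -30.7 [ 33.  -29.9] [4.7 7.5] t29.6
31.8 -31.5 [ 32.  -30.7] [3.6 7.5] t29.9
31.2 -32.3 [ 30.6 -32.6] [-0.5  2.6] t30.1
30.6 -33.1 [ 30.5 -32.8] [0.9 5. ] t30.4
30.0 -33.9 [ 30.3 -33.1] [2.  7.9] t30.6
29.4 -34.7 [ 30.2 -33.3] [ 3.2 11.8] t30.9
28.8 -35.5 [ 30.  -33.5] [ 4.8 15.1] t31.1
28.2 -36.3 [ 29.9 -33.6] [ 6.4 18.6] t31.4
27.6 -37.0 [ 29.7 -33.8] [ 7.6 20.6] t31.6
27.0 -37.0 [ 29.6 -33.8] [ 8.9 21.6] t31.9
26.4 -37.0 [ 29.5 -33.8] [10.1 21.3] t32.1
25.8 -37.0 [ 29.4 -33.8] [12.4 21.1] t32.4
```

Snapped as well. I'll retreat and take one last look.

```bash
python3 - <<'E'
from h import *
from plant import manip
c=Clip(manip,"right",np.pi-.622)
c.go(32,-31,.06); c.go(34,60,.25)
manip.movep([.36,-.16,.36],[np.pi,0,np.pi/2-.622])
a=manip.snapshot("wrist");b=manip.snapshot("side");c=cal(a)
p=proj(c,box2w(P0,[0,0,.08]),True)[0].astype(int);u,v=p-[50,60]
v=min(v,384-120);u=min(u,412)
print(manip.state()["time"],u,v,((proj(c,box2w(P0,[lidp(.01,.131,.0905,.004),lidp(.01,.131,-.0905,.004),lidp(.01,0.,.0905,.008)]),True)-[u,v])*4).round())
cv2.imwrite("pics/f.png",np.hstack([crop(a["pixels"],u,v,100,120,4),crop(b["pixels"],260,175,80,96,5)]))
E
```

```text
(32, -31) False [ 31.8 -31.5] F out,up [ 0.2 -0.6] t32.7
(34, 60) False [33.5 59.8] F out,up [-0.6 -0.4] t33.2
34.95 324 128 [[ 60.   6.]
 [ 25. 455.]
 [372.  26.]]
```

View pics/f.png

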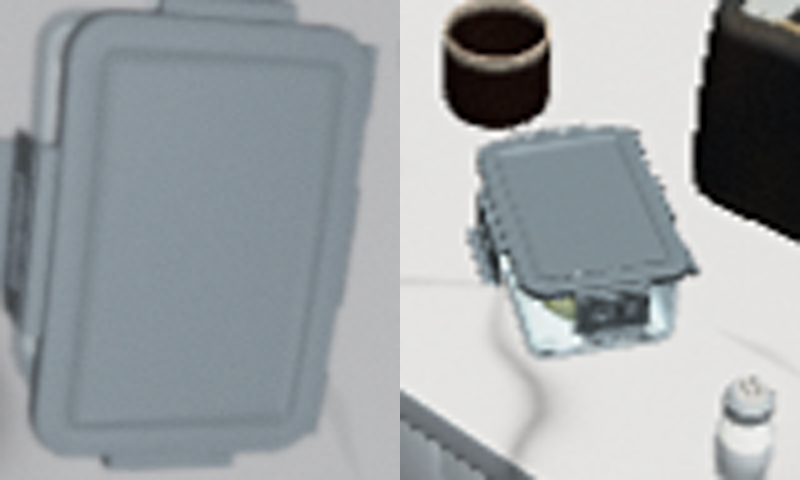

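The final view shows the lid flat and the left, right and front clips down, with the cup and shaker where they were. The front clip is cut off at the left border, so I'll check its angle once more.

```bash
python3 - <<'E'
from h import *
from plant import manip
a=manip.snapshot("wrist");c=cal(a);u,v=290,140
for al in(0,.1,.2):
    g=lambda r,n:[-.065-(r*np.sin(al)+n*np.cos(al)),0,.076-r*np.cos(al)+n*np.sin(al)]
    print(al,((proj(c,box2w(P0,[g(36,20),g(32.5,10)] if 0 else [[-.065-(.036*np.sin(al)+.02*np.cos(al)),0,.076-.036*np.cos(al)+.02*np.sin(al)],[-.065-(.03*np.sin(al)+.01*np.cos(al)),0,.076-.03*np.cos(al)+.01*np.sin(al)],[-.065,0,.08]]),True)-[u,v])*6).round().tolist())
cv2.imwrite("pics/g.png",crop(a["pixels"],u,v,80,90,6))
E
```

```text
0 [[164.0, 249.0], [204.0, 256.0], [270.0, 292.0]]
0.1 [[154.0, 252.0], [195.0, 257.0], [270.0, 292.0]]
0.2 [[144.0, 254.0], [186.0, 258.0], [270.0, 292.0]]
```

View pics/g.png

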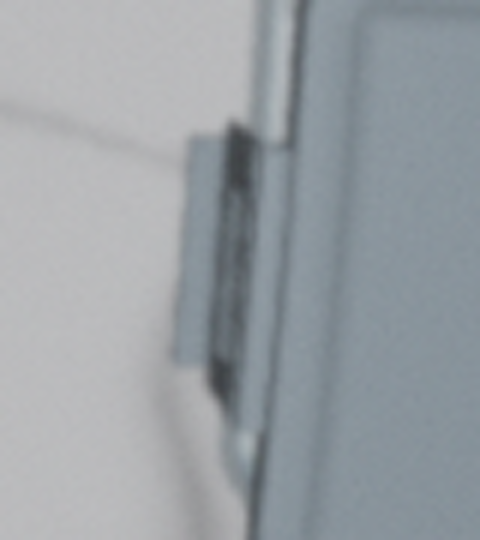

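The front lip tip is at (181,250) and the lid edge at about (281,290). That 100 px gap matches the shut angle (106 px predicted at 0, 116 at 0.1), so I'm handing in.

```bash
python3 -c "
from plant import manip
print(manip.finish_job())"
```

```text
the job is handed in; nothing more can be done
None
```

The job is handed in at about 35 s of the 51 s allowed: the lid is down, and the front, left and right clips were pressed in that order until each snapped (force drop, then steep rise). In the last pictures all three clips are down, with the box, cup and shaker where they were to within a few mm.

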